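Clear the doorway and shut the cupboard

TASK

One of the two storage canisters is standing in the way of the open door of the little worktop cupboard. With the fingertips, slide that canister along the worktop until it stands completely outside the door's whole swing, without lifting it, tipping it or knocking it against the cupboard or the door, and then push the door gently, without slamming it, until it is fully shut. Leave the other canister and everything else where it stands.

Things in the scene. Friction and masses are not known exactly. Their poses are not given: they have to be found in the camera images.
- cupboard: Small oak cupboard fixed on the worktop, 200 mm deep (x, door included), 270 mm wide (y), 170 mm high, roofed. Origin: centre of its underside; its front, which the door closes, is its -x side and faces the robot; z up. Placed and turned differently each time (0.3 rad clockwise to 0.1 anticlockwise from above).
- door (a joint): Upright door, oak frame and glass, one solid panel 262 mm wide, 162 high, 15 thick, lower edge 4 mm up. Hinged at the cupboard's +y end (left as the robot sees it). Angle in rad: 0 shut (door along the cupboard's -y from the hinge), pi/2 along its -x, 1.9 its stop; starts at 1.5 to 1.88. No catch or spring: it stays where left; about 1 N moves it.
- door_hinge (a point): Point on the hinge axis, 85 mm above the worktop; the axis lies in the plane of the door's outer face (the face that looks at the robot when shut; the 15 mm thickness lies behind it).
- door_edge (a point): Top corner of the door's free edge, on the outer face: 262 mm from the hinge axis, 166 mm above the worktop; moves with the door.
- door_handle (a point): Middle of the brass bow handle's bar, 22 mm off the door's outer face, 240 mm from the hinge axis, 69 mm above the worktop; the bow (10 mm thick) spans 35 to 105 mm in height. The rest of the outer face is flat.
- red_canister: Red canister with white lid, loose (300 to 450 g): upright cylinder 74 mm in diameter with a straight wall to 66 mm, lid 70 mm across to 79 mm, knob to 85 mm. Origin: centre of its underside, z up. One canister starts within the door's swing in front of the cupboard, the other right of the cupboard, out of the way; which is which changes.
- orange_canister: Orange canister with white lid, loose (300 to 450 g): upright cylinder 74 mm in diameter with a straight wall to 66 mm, lid 70 mm across to 79 mm, knob to 85 mm. Origin: centre of its underside, z up. One canister starts within the door's swing in front of the cupboard, the other right of the cupboard, out of the way; which is which changes.
- mug: Blue mug, 80 mm across, 90 mm high, at the left; leave it alone. Origin: centre of its underside.
- bowl: White bowl, 130 mm across, 55 mm high, at the left; leave it alone. Origin: centre of its underside.
- soap_bottle: Green washing-up bottle with red cap, 60 mm across, 190 mm high, at the right; leave it alone. Origin: centre of its underside.
- jam_jar: Amber jar with brass lid, 66 mm across, 90 mm high, at the right; leave it alone. Origin: centre of its underside.
- wooden_spoon: Wooden spoon, 240 mm long, lying at the right near the robot; leave it alone. Origin: under its middle, x along its length.
Not all that is in view belongs to the job. Leave any green look-alike of the red_canister alone. Leave any pink look-alike of the orange_canister alone.

How it is judged:
On the way, in this order (a step that is already met when the one before it is completed fails the run):
1. the canister that was in the way stands outside the door's swing (horizontal distance between each of red_canister, orange_canister and door_hinge above 0.3 m), for 0.2 s.
2. the door is pushed fully shut (value of joint door below 0.03 rad), for 0.2 s.
At the end, for the whole second after the job is handed in: Door within 0.03 rad of shut (8 mm at its edge); both canisters upright and still on the worktop, centres over 300 mm from the hinge axis (wholly outside the swing); the canister that was not in the way and all other things within 30 mm of where they began (all of step 1 and value of joint door below 0.03 rad and angle between each of red_canister, orange_canister's own z axis and vertical below 0.1 rad and linear speed of each of red_canister, orange_canister below 0.02 m/s and height (world z) of each of red_canister, orange_canister below 0.01 m and distance of any of red_canister, orange_canister from where it was at the start of the episode below 0.03 m and distance of each of mug, bowl, soap_bottle, jam_jar, wooden_spoon from where it was at the start of the episode below 0.03 m); the robot touches nothing.
It fails at once if a canister is lifted more than 20 mm or tipped by more than 0.4 rad (height (world z) of any of red_canister, orange_canister above 0.02 m or angle between any of red_canister, orange_canister's own z axis and vertical above 0.4 rad).
It fails at once if a canister is knocked against the cupboard or its door (more than 1 N) (contact force between cupboard and red_canister above 1 N or contact force between cupboard and orange_canister above 1 N).
It fails at once if both canisters are moved by more than 30 mm (distance of each of red_canister, orange_canister from where it was at the start of the episode above 0.03 m).
It fails at once if the door is slammed (closing faster than 3 rad/s) (velocity of joint door below -3 rad/s).
It fails at once if another thing is shifted by more than 30 mm or tipped over (distance of any of mug, bowl, soap_bottle, jam_jar, wooden_spoon from where it was at the start of the episode above 0.03 m or angle between any of mug, bowl, soap_bottle, jam_jar's own z axis and vertical above 0.4 rad).
It also fails if it takes over 64 s, if anything falls off the work surface, if the arm or the gripper's body presses on something with over 40 N, if the wrist force passes 120 N, or if a joint passes its speed limit or range.

ROBOT

A 6-joint arm with a two-finger parallel gripper is mounted at the origin on the work surface. World frame = base frame: x ahead of the robot, y to its left, z up, the work surface at z = 0. Lengths are in m, angles in rad, forces in N, time in s.
With the tool pointing down it reaches from about 0.3 to 0.875 m from the base axis. Payload 6.4 kg.
Tool frame: the origin (TCP) lies between the finger pads; the fingertips stand 14 mm ahead of it and the grasp point (between the pads) lies 5 mm behind it; z points along the fingers, y is the line along which they close (so a half turn about z gives the same grasp; the last joint's range is limited). The gripper opens to 88 mm and grips with 3 to 60 N. Pads are 18 mm wide; open, the fingers measure 123 mm over their backs; the gripper's body (75 mm by 187 mm) begins 45 mm behind the grasp point.
Start: joints at [-1.446, 0.181, 1.607, -0, 1.354, -0.206], TCP at [0.187, -0.544, 0.253] pointing down, gripper open.
Joint ranges: [-2.99, 2.99], [-0.89, 2.07], [0.3, 2.58], [-1.14, 4.28], [0, 2.63], [-3.12, 3.12]. Speed limits (rad/s): [2.57, 2.57, 3.01, 3.14, 3.14, 3.14].

INTERFACE

Orientations are given as a rotation vector (axis times angle).
In Python, from cell import manip, viewer, job gives the robot as it stands. The module is installed in compiled form; this text tells all that it offers.
- The arm moves only by the shell command python3 -m handwheel 'ROWS' [OPENING] [FORCE]. ROWS is JSON, a list of rows, each an object of numbers: "tx", "ty", "tz": the shift along the tool's x, y, z in mm; "spin": the turn about the tool's z in degrees. In form: [{"tx": .., "ty": .., "tz": .., "spin": ..}, ...]. A call has exactly 10 rows; each row is the pose to reach, as a shift and turn from the pose commanded when the call began, along the tool's axes at that moment; what a row does not reach only later rows make up. A row lasts 1/10 s, in which the tool goes at most 50 mm and 8.59 degrees, less where a joint would pass 70% of its speed; a pose out of reach is approached as far as the arm can. A call with a gripper value outside its range is refused whole. OPENING is the finger opening in mm, from 0 to 88.1, set as the call begins (- or left out, the last holds). The fingers move at their own pace and stop on an object; FORCE is the grip in N (left out, the last holds). Time passes only in rows, so rows that repeat a pose let the fingers close, or fill a call up. It gives the time, the measured TCP pose, the force and the opening at its end, in the units of the state.
- manip.state(): the state, without advancing time (a new reading comes with each control period).
- viewer.capture(name): name is "side" or "top" or "wrist"; returns a dict with "pixels" (480x640x3 uint8, blue, green, red), "intrinsics" (3x3 intrinsics, pixels), "R" (3x3) and "t" (3): a world point X has camera coordinates R X + t; the wrist camera has in their place "mount" (4x4, takes a point from camera to tool coordinates, whose origin is the TCP and whose axes are the flange's). Camera axes: x right, y down, z forward; pixel columns grow to the right and rows downward; lengths in m; the calibration is good to about 2 mm. A picture is of the moment at which its call begins: read the wrist's pose just before it. There is no depth.
- job.sign_off(): hands the job in, once; it reports no verdict.
The state is a dict: "clock": time; "joint_pos": joint angles; "joint_vel": joint speeds; "effort": joint torques, N m; "tool_pos": TCP position; "tcp_rot": TCP orientation; "ft_force": force on the tool from outside, world axes, zero at the start; "ft_torque": the same for the moment, N m; "gripper_width": opening from 0.0 (shut) to 1.0 (fully open).
Only numpy, scipy, OpenCV 4.12 (cv2) and the standard library are available. Lean on these libraries where they do the work, as an engineer would, in place of code of your own. Each camera call takes 0.05 s, during which the arm holds its last target. There are 200 camera calls.

## Working session

There is one attempt and no reset: what is moved stays moved. The work goes in short steps, Python scripts to look and compute and a shell command to move; the robot and the scene stay as the last step left them, time stands still between calls to the robot, and variables do not carry over. Pictures are saved under pics/ and viewed, on a budget of 10 in all, crops included, one or two more only if the job needs it, and the job is handed in when it is done.

```bash
mkdir -p pics
python3 - <<'E'
from cell import manip, viewer
import cv2, numpy as np, pickle
s=manip.state(); print(s)
d={}
for n in("top","side"):
    c=viewer.capture(n); d[n]=c; cv2.imwrite(f"pics/{n}0.png",c["pixels"])
    print(n,c["intrinsics"],c["R"],c["t"])
pickle.dump(d,open("cal.pkl","wb"))
E
```

```text
{'clock': 0.0, 'joint_pos': array([-1.44626187e+00,  1.81511139e-01,  1.60797902e+00, -1.45894413e-05,
        1.35377871e+00, -2.06291994e-01]), 'joint_vel': array([-1.51028658e-03, -3.84639251e-05, -8.46203085e-04,  4.53604359e-04,
       -1.53560627e-03,  2.99754943e-04]), 'effort': array([-7.81485651e-04, -4.33875310e+01, -3.41849363e+01,  7.03209545e-02,
        3.85047274e-02, -1.25157667e-04]), 'tool_pos': array([ 0.18672829, -0.54331294,  0.25184093]), 'tcp_rot': array([-3.09705782e+00, -5.17023446e-01, -8.52011484e-05]), 'ft_force': array([ 0.038469  ,  0.95223779, -0.40911452]), 'ft_torque': array([-0.03027813,  0.00920313, -0.02495718]), 'gripper_width': 0.9990987296085334}
top [[459.0461396    0.         319.26650267]
 [  0.         459.0461396  239.42944422]
 [  0.           0.           1.        ]] [[ 0.02876942 -0.99957785  0.00405375]
 [-0.99813558 -0.02894583 -0.05373553]
 [ 0.05383018 -0.00250025 -0.99854697]] [-0.01564647  0.53798484  1.18719366]
side [[590.0564619    0.         307.42762318]
 [  0.         590.0564619  231.57525088]
 [  0.           0.           1.        ]] [[ 0.75466217 -0.65606094 -0.00830983]
 [-0.4990256  -0.56571062 -0.65646397]
 [ 0.42597942  0.49955534 -0.75431161]] [-0.39856623  0.34977555  1.73609498]
```

View pics/top0.png

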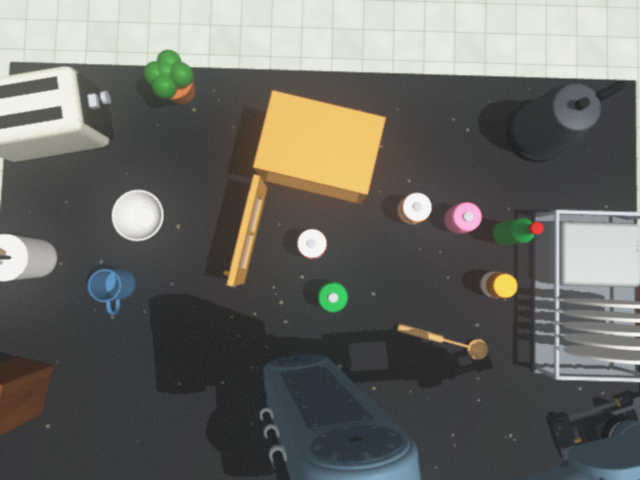

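View pics/side0.png

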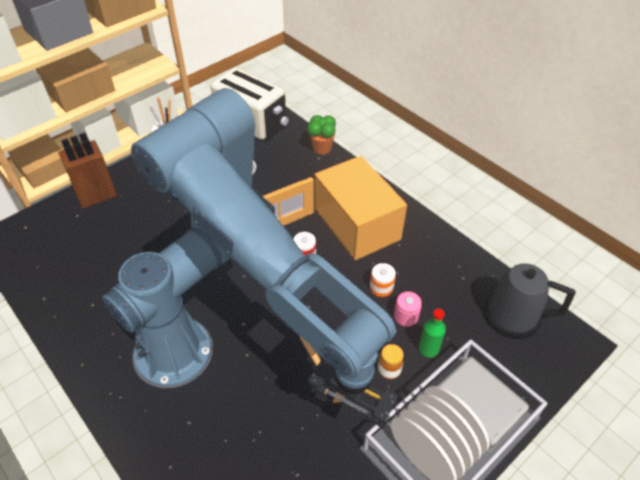

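The top view shows a white-lidded canister at (312,243) inside the swing. In the side view it has a red band at (305,245), so it fits red_canister. The other white-lidded one at (415,208) looks orange. The look-alikes are green (333,297) and pink (464,217). The door runs from about (262,178) to (233,285). I'll confirm in an enlarged crop.

```bash
cat > h.py <<'E'
import pickle,numpy as np,cv2
cal=pickle.load(open('cal.pkl','rb'))
def w(u,v,z,n="top"):
    c=cal[n]; r=c["R"].T@np.linalg.inv(c["intrinsics"])@[u,v,1]; o=-c["R"].T@c["t"]
    return o+r*(z-o[2])/r[2]
def p(X,n="top"):
    c=cal[n]; q=c["intrinsics"]@(c["R"]@np.array(X)+c["t"]); return q[:2]/q[2]
E
python3 - <<'E'
from h import *
a=cal["top"]["pixels"][80:320,210:450]; b=cal["side"]["pixels"][150:350,260:460]
i=np.hstack([cv2.resize(a,(500,500),interpolation=3)[:,:],cv2.resize(b,(300,300),interpolation=3).copy() if 0 else np.vstack([cv2.resize(b,(300,300),interpolation=3),np.zeros((200,300,3),np.uint8)])])
cv2.imwrite("pics/crop.png",i)
for n,u,v,z in[("red",312,243,.085),("orange",416,207,.085),("green",333.5,298,.085),("c1",273,91,.17),("c2",386,117,.17),("c3",368,195,.17),("c4",254,168,.17),("edge",228,284,.166),("edge2",238,286,.166),("hinge",259,177,.166)]: print(n,w(u,v,z).round(3))
E
```

```text
red [0.525 0.018 0.085]
orange [ 0.622 -0.237  0.085]
green [ 0.392 -0.039  0.085]
c1 [0.871 0.117 0.17 ]
c2 [ 0.818 -0.146  0.17 ]
c3 [ 0.635 -0.108  0.17 ]
c4 [0.69  0.155 0.17 ]
edge [0.423 0.205 0.166]
edge2 [0.419 0.182 0.166]
hinge [0.67  0.143 0.166]
```

View pics/crop.png

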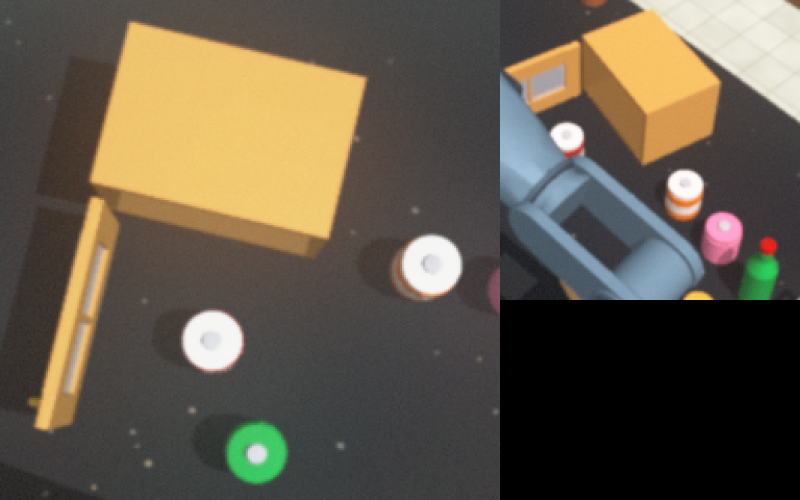

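Confirmed: the red canister, at about (0.525, 0.018), is the one in the way. Orange at (0.622, -0.237) is the one to leave. Geometry check: cupboard yaw is about -0.206 and the hinge about (0.674, 0.154). The hinge-to-edge distance comes out at 0.26 m against the given 0.262, so the door angle is about pi/2.

Plan: cradle red with the fingers half open, push it along -y, then shut the door with closed fingers on its upper outer face.

```bash
python3 -m handwheel '[{"tx":26,"ty":-25,"tz":0,"spin":-7},{"tx":53,"ty":-50,"tz":0,"spin":-14},{"tx":80,"ty":-74,"tz":0,"spin":-21},{"tx":106,"ty":-99,"tz":0,"spin":-28},{"tx":133,"ty":-124,"tz":0,"spin":-35},{"tx":160,"ty":-149,"tz":0,"spin":-42},{"tx":186,"ty":-174,"tz":0,"spin":-50},{"tx":213,"ty":-199,"tz":0,"spin":-57},{"tx":240,"ty":-224,"tz":0,"spin":-64},{"tx":264,"ty":-247,"tz":0,"spin":-71}]' 50 10
```

```text
clock: 1.1
tool_pos: [0.3566, -0.2227, 0.2525]
tcp_rot: [-2.216, -2.226, -0.0]
ft_force: [0.1, 0.4, 0.3]
gripper_width: 0.566
```

```bash
python3 -m handwheel '[{"tx":35,"ty":18,"tz":0,"spin":0},{"tx":70,"ty":37,"tz":0,"spin":0},{"tx":105,"ty":55,"tz":0,"spin":0},{"tx":140,"ty":74,"tz":0,"spin":0},{"tx":175,"ty":92,"tz":0,"spin":0},{"tx":210,"ty":111,"tz":0,"spin":0},{"tx":245,"ty":129,"tz":0,"spin":0},{"tx":280,"ty":148,"tz":0,"spin":0},{"tx":318,"ty":168,"tz":0,"spin":0},{"tx":318,"ty":168,"tz":0,"spin":0}]'
python3 - <<'E'
from h import *
from cell import manip,viewer
from scipy.spatial.transform import Rotation as Ro
s=manip.state();c=viewer.capture("wrist");cv2.imwrite("pics/w1.png",c["pixels"])
R=Ro.from_rotvec(s["tcp_rot"]).as_matrix();M=c["mount"]
A=np.eye(4);A[:3,:3]=R;A[:3,3]=s["tool_pos"];T=A@M
print(s["tool_pos"],T,c["intrinsics"]);pickle.dump((T,c["intrinsics"]),open("w1.pkl","wb"))
E
```

```text
clock: 2.1
tool_pos: [0.5254, 0.0973, 0.2522]
tcp_rot: [-2.217, -2.225, -0.001]
ft_force: [0.6, 0.2, -0.2]
gripper_width: 0.565
[0.52543508 0.09727046 0.25219018] [[ 9.99991461e-01  4.06672474e-03  7.34921520e-04  5.25991230e-01]
 [ 4.08837497e-03 -9.47575308e-01 -3.19506370e-01  1.80567464e-01]
 [-6.02950973e-04  3.19506646e-01 -9.47583843e-01  3.83910193e-01]
 [ 0.00000000e+00  0.00000000e+00  0.00000000e+00  1.00000000e+00]] [[386.50827712   0.         321.41083885]
 [  0.         386.50827712 241.67274587]
 [  0.           0.           1.        ]]
```

View pics/w1.png

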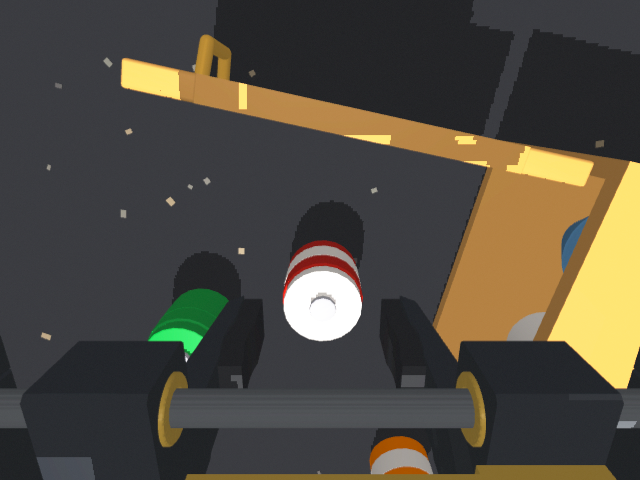

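The wrist view shows the red knob at (322,308) between the fingers. The door's top runs from the outer free corner at about (122,58) to the hinge end at about (600,160), and the brass handle is at (215,55).

```bash
cat >> h.py <<'E'
def ww(u,v,z,f="w1.pkl"):
    T,K=pickle.load(open(''+f,'rb')); r=T[:3,:3]@np.linalg.inv(K)@[u,v,1]; o=T[:3,3]; return o+r*(z-o[2])/r[2]
E
python3 -c "
from h import *
for n,u,v,z in [('knob',322,308,.085),('edge outer',122,58,.166),('edge inner',122,88,.166),('door hinge-end inner',585,186,.166),('hinge-end outer',596,158,.166),('handle top',212,40,.105)]: print(n,ww(u,v,z).round(4))"
```

```text
knob [0.527  0.0191 0.085 ]
edge outer [0.4235 0.2061 0.166 ]
edge inner [0.4212 0.1918 0.166 ]
door hinge-end inner [0.6755 0.1411 0.166 ]
hinge-end outer [0.6782 0.1567 0.166 ]
handle top [0.4548 0.2241 0.105 ]
```

Both views agree within 2–3 mm: red (0.527, 0.019), hinge (0.677, 0.155). Next I lower the tool behind red.

```bash
python3 -m handwheel '[{"tx":-6,"ty":2,"tz":25,"spin":0},{"tx":-6,"ty":2,"tz":50,"spin":0},{"tx":-6,"ty":2,"tz":75,"spin":0},{"tx":-6,"ty":2,"tz":100,"spin":0},{"tx":-6,"ty":2,"tz":125,"spin":0},{"tx":-6,"ty":2,"tz":150,"spin":0},{"tx":-6,"ty":2,"tz":170,"spin":0},{"tx":-6,"ty":2,"tz":190,"spin":0},{"tx":-6,"ty":2,"tz":203,"spin":0},{"tx":-6,"ty":2,"tz":203,"spin":0}]'
```

```text
clock: 3.15
tool_pos: [0.5247, 0.0866, 0.0479]
tcp_rot: [-2.221, -2.217, 0.004]
ft_force: [-0.1, 0.1, -0.5]
gripper_width: 0.568
```

```bash
python3 -m handwheel '[{"tx":-10,"ty":2,"tz":0,"spin":0},{"tx":-20,"ty":2,"tz":0,"spin":0},{"tx":-28,"ty":2,"tz":0,"spin":0},{"tx":-34,"ty":2,"tz":0,"spin":0},{"tx":-40,"ty":2,"tz":0,"spin":0},{"tx":-47,"ty":2,"tz":0,"spin":0},{"tx":-55,"ty":2,"tz":0,"spin":0},{"tx":-63,"ty":2,"tz":0,"spin":0},{"tx":-71,"ty":2,"tz":0,"spin":0},{"tx":-79,"ty":2,"tz":0,"spin":0}]'
python3 -m handwheel '[{"tx":-9,"ty":0,"tz":0,"spin":0},{"tx":-18,"ty":0,"tz":0,"spin":0},{"tx":-27,"ty":0,"tz":0,"spin":0},{"tx":-36,"ty":0,"tz":0,"spin":0},{"tx":-45,"ty":0,"tz":0,"spin":0},{"tx":-54,"ty":0,"tz":0,"spin":0},{"tx":-63,"ty":0,"tz":0,"spin":0},{"tx":-72,"ty":0,"tz":0,"spin":0},{"tx":-80,"ty":0,"tz":0,"spin":0},{"tx":-85,"ty":0,"tz":0,"spin":0}]'
```

```text
clock: 4.15
tool_pos: [0.5286, 0.0078, 0.0499]
tcp_rot: [2.222, 2.22, 0.001]
ft_force: [-0.1, 4.6, 4.0]
gripper_width: 0.568
clock: 5.15
tool_pos: [0.5283, -0.0775, 0.0497]
tcp_rot: [-2.223, -2.22, 0.0]
ft_force: [0.6, 3.9, 4.3]
gripper_width: 0.566
```

```bash
python3 -m handwheel '[{"tx":-6,"ty":0,"tz":0,"spin":0},{"tx":-12,"ty":0,"tz":0,"spin":0},{"tx":-17,"ty":0,"tz":0,"spin":0},{"tx":-21,"ty":0,"tz":0,"spin":0},{"tx":-23,"ty":0,"tz":0,"spin":0},{"tx":-23,"ty":0,"tz":0,"spin":0},{"tx":-19,"ty":0,"tz":0,"spin":0},{"tx":-5,"ty":0,"tz":0,"spin":0},{"tx":15,"ty":0,"tz":0,"spin":0},{"tx":30,"ty":0,"tz":0,"spin":0}]'
python3 -m handwheel '[{"tx":0,"ty":0,"tz":-20,"spin":0},{"tx":0,"ty":0,"tz":-50,"spin":0},{"tx":0,"ty":0,"tz":-80,"spin":0},{"tx":0,"ty":0,"tz":-110,"spin":0},{"tx":0,"ty":0,"tz":-140,"spin":0},{"tx":0,"ty":0,"tz":-170,"spin":0},{"tx":0,"ty":0,"tz":-190,"spin":0},{"tx":0,"ty":0,"tz":-203,"spin":0},{"tx":0,"ty":0,"tz":-203,"spin":0},{"tx":0,"ty":0,"tz":-203,"spin":0}]' 0 10
python3 - <<'E'
from h import *
from cell import manip,viewer
from scipy.spatial.transform import Rotation as Ro
s=manip.state();c=viewer.capture("wrist")
A=np.eye(4);A[:3,:3]=Ro.from_rotvec(s["tcp_rot"]).as_matrix();A[:3,3]=s["tool_pos"]
pickle.dump((A@c["mount"],c["intrinsics"]),open("w2.pkl","wb"))
t=viewer.capture("top")["pixels"]
cv2.imwrite("pics/c2.png",np.hstack([cv2.resize(c["pixels"],None,fx=.6,fy=.6),cv2.resize(t[60:348,150:534],None,fx=1,fy=1)]))
E
```

```text
clock: 6.15
tool_pos: [0.5278, -0.045, 0.0493]
tcp_rot: [-2.221, -2.221, 0.001]
ft_force: [0.6, 0.5, -0.2]
gripper_width: 0.567
clock: 7.15
tool_pos: [0.5279, -0.0462, 0.2517]
tcp_rot: [-2.221, -2.22, 0.001]
ft_force: [-0.1, 0.4, -0.5]
gripper_width: 0.004
```

View pics/c2.png

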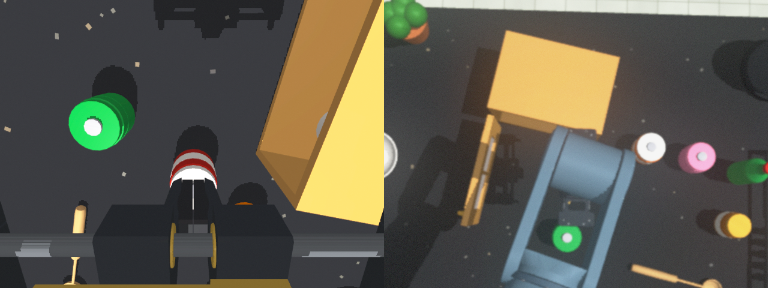

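Red is upright and outside, though its lid is partly hidden by the fingers, so I'll measure it once the arm is out of the way. Next I move over to the outer side of the door with the fingers closed.

```bash
python3 -m handwheel '[{"tx":33,"ty":-2,"tz":0,"spin":1},{"tx":66,"ty":-4,"tz":0,"spin":2},{"tx":99,"ty":-6,"tz":0,"spin":4},{"tx":132,"ty":-8,"tz":0,"spin":5},{"tx":165,"ty":-10,"tz":0,"spin":6},{"tx":198,"ty":-11,"tz":0,"spin":8},{"tx":231,"ty":-12,"tz":0,"spin":9},{"tx":264,"ty":-14,"tz":0,"spin":11},{"tx":296,"ty":-15,"tz":0,"spin":11},{"tx":296,"ty":-15,"tz":0,"spin":11}]'
python3 - <<'E'
from h import *
from cell import viewer
t=viewer.capture("top")["pixels"]
cv2.imwrite("pics/t3.png",cv2.resize(t[80:330,200:500],None,fx=2.5,fy=2.5,interpolation=3)[:600])
E
```

```text
clock: 8.25
tool_pos: [0.5124, 0.2524, 0.2511]
tcp_rot: [-2.42, -2.0, 0.003]
ft_force: [1.1, -0.3, 0.0]
gripper_width: 0.006
```

View pics/t3.png

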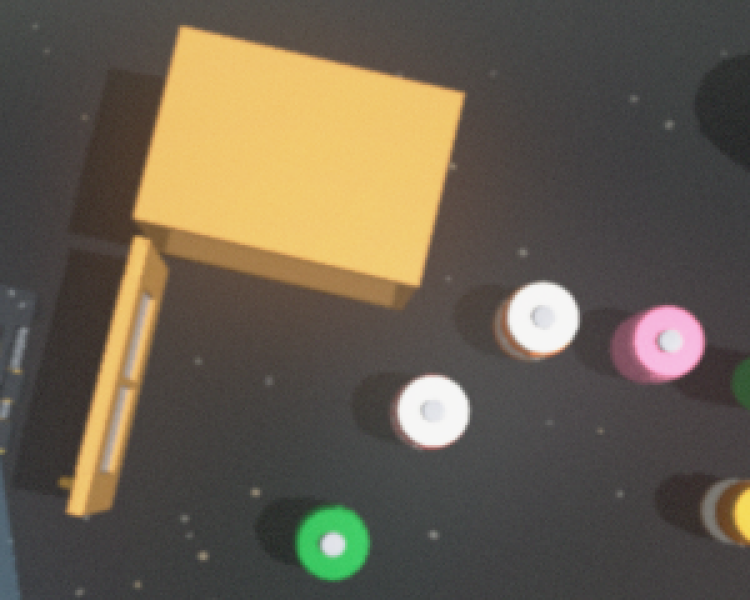

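The red knob is at (372.8,244) in full-image pixels, and nothing else has moved. I'll compute red's distance to the hinge and the arc waypoints for the door.

```bash
python3 - <<'E'
from h import *
k=w(372.8,244,.085);H=np.array([.677,.155]);print(k,np.linalg.norm(k[:2]-H), w(200+543/2.5,80+317/2.5,.085))
r=.18;th=-.206
def tcp(phi,off):
    a=th-np.pi/2-phi   # door direction
    u=np.array([np.cos(a),np.sin(a)]);n=np.array([u[1],-u[0]]) # outward
    return H+r*u+off*n,a,n
for phi,off in [(1.57,.06),(1.57,.01),(1.2,.009),(.8,.009),(.4,.009),(.1,.009),(0,.009)]:
    P,a,n=tcp(phi,off);print(phi,P.round(3),np.degrees(a)%180,n.round(2))
E
python3 -m handwheel '[{"tx":0,"ty":0,"tz":20,"spin":0},{"tx":0,"ty":0,"tz":40,"spin":0},{"tx":0,"ty":0,"tz":60,"spin":0},{"tx":0,"ty":0,"tz":80,"spin":0},{"tx":0,"ty":0,"tz":100,"spin":0},{"tx":0,"ty":0,"tz":110,"spin":0},{"tx":0,"ty":0,"tz":118,"spin":0},{"tx":0,"ty":0,"tz":118,"spin":0},{"tx":0,"ty":0,"tz":118,"spin":0},{"tx":0,"ty":0,"tz":118,"spin":0}]'
```

```text
[ 0.52696231 -0.13209497  0.085     ] 0.3239364599251065 [ 0.62230046 -0.23994435  0.085     ]
1.57 [0.513 0.25 ] 168.2426955847658 [0.2  0.98]
1.57 [0.503 0.201] 168.2426955847658 [0.2  0.98]
1.2 [0.498 0.134] 9.44213400460626 [-0.16  0.99]
0.8 [0.52  0.066] 32.36044580983918 [-0.54  0.84]
0.4 [0.567 0.012] 55.278757615072124 [-0.82  0.57]
0.1 [ 0.614 -0.014] 72.46749146899681 [-0.95  0.3 ]
0 [ 0.631 -0.019] 78.19706942030504 [-0.98  0.2 ]
clock: 9.3
tool_pos: [0.5143, 0.2495, 0.1357]
tcp_rot: [2.424, 1.997, 0.002]
ft_force: [-0.6, 0.2, 0.5]
gripper_width: 0.004
```

```bash
cat > arc.py <<'E'
from h import *
H=np.array([.677,.155]);r=.18;th=-.206
def pose(phi,off):
    a=th-np.pi/2-phi;u=np.array([np.cos(a),np.sin(a)]);n=np.array([u[1],-u[0]]);return H+r*u+off*n,a+np.pi
def rows(start,seq):
    P0,a0=start;y=np.array([np.cos(a0),np.sin(a0)]);x=np.array([-y[1],y[0]])
    for phi,off in seq:
        P,a=pose(phi,off);d=(P-P0)*1000;print(phi.round(3),int(round(d@x)),int(round(d@y)),round(-np.degrees((a-a0+np.pi)%(2*np.pi)-np.pi)))
    print();return pose(*seq[-1])
E
python3 - <<'E'
from arc import *
L=np.linspace
s=(np.array([.513,.250]),np.radians(-11))
s=rows(s,list(zip(np.r_[[1.57]*4,L(1.55,1.3,6)],[.05,.035,.022,.013]+[.009]*6)))
s=rows(s,[(p,.009) for p in L(1.25,.75,10)])
s=rows(s,[(p,.009) for p in L(.7,.25,10)])
s=rows(s,[(p,.009) for p in [np.float64(q) for q in (.21,.17,.13,.1,.07,.05,.03,.01,0,-.01)]])
E
```

```text
1.57 -10 0 1
1.57 -25 0 1
1.57 -38 -1 1
1.57 -47 -1 1
1.55 -54 -1 0
1.5 -63 -1 -3
1.45 -72 -1 -6
1.4 -81 0 -9
1.35 -90 1 -12
1.3 -99 3 -15

1.25 -9 0 -3
1.194 -19 0 -6
1.139 -29 1 -9
1.083 -39 2 -12
1.028 -49 4 -16
0.972 -58 7 -19
0.917 -68 10 -22
0.861 -77 13 -25
0.806 -86 17 -28
0.75 -95 22 -32

0.7 -9 0 -3
0.65 -18 0 -6
0.6 -27 1 -9
0.55 -36 2 -11
0.5 -45 3 -14
0.45 -54 5 -17
0.4 -62 8 -20
0.35 -71 11 -23
0.3 -79 14 -26
0.25 -87 18 -29

0.21 -7 0 -2
0.17 -14 0 -5
0.13 -22 0 -7
0.1 -27 1 -9
0.07 -32 1 -10
0.05 -36 2 -11
0.03 -39 2 -13
0.01 -43 3 -14
0.0 -45 3 -14
-0.01 -47 4 -15
```

```bash
python3 -m handwheel '[{"tx":-10,"ty":0,"tz":0,"spin":0},{"tx":-25,"ty":0,"tz":0,"spin":0},{"tx":-38,"ty":-1,"tz":0,"spin":0},{"tx":-47,"ty":-1,"tz":0,"spin":0},{"tx":-54,"ty":-1,"tz":0,"spin":0},{"tx":-63,"ty":-1,"tz":0,"spin":-3},{"tx":-72,"ty":-1,"tz":0,"spin":-6},{"tx":-81,"ty":0,"tz":0,"spin":-9},{"tx":-90,"ty":1,"tz":0,"spin":-12},{"tx":-99,"ty":3,"tz":0,"spin":-15}]'
python3 -m handwheel '[{"tx":-9,"ty":0,"tz":0,"spin":-3},{"tx":-19,"ty":0,"tz":0,"spin":-6},{"tx":-29,"ty":1,"tz":0,"spin":-9},{"tx":-39,"ty":2,"tz":0,"spin":-12},{"tx":-49,"ty":4,"tz":0,"spin":-16},{"tx":-58,"ty":7,"tz":0,"spin":-19},{"tx":-68,"ty":10,"tz":0,"spin":-22},{"tx":-77,"ty":13,"tz":0,"spin":-25},{"tx":-86,"ty":17,"tz":0,"spin":-28},{"tx":-95,"ty":22,"tz":0,"spin":-32}]'
python3 - <<'E'
from h import *
from cell import viewer
t=viewer.capture("top")["pixels"]
cv2.imwrite("pics/t4.png",cv2.resize(t[80:330,200:500],None,fx=2,fy=2))
E
```

```text
clock: 10.3
tool_pos: [0.4974, 0.1511, 0.1348]
tcp_rot: [-2.141, -2.299, -0.0]
ft_force: [-0.2, 0.4, 0.7]
gripper_width: 0.009
clock: 11.3
tool_pos: [0.5259, 0.0578, 0.1347]
tcp_rot: [-1.424, -2.8, 0.0]
ft_force: [-1.3, 0.5, 0.1]
gripper_width: 0.008
```

View pics/t4.png

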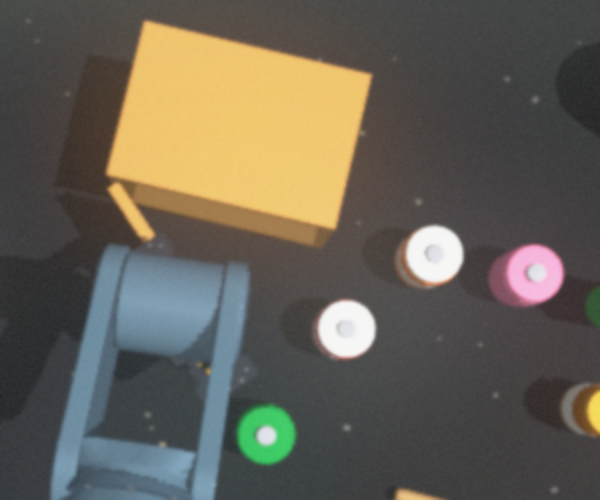

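The door is about half shut and following the fingers, its visible end at (150,238) in the crop. Both canisters are where they were. I'll continue.

```bash
python3 -m handwheel '[{"tx":-9,"ty":0,"tz":0,"spin":-3},{"tx":-18,"ty":0,"tz":0,"spin":-6},{"tx":-27,"ty":1,"tz":0,"spin":-9},{"tx":-36,"ty":2,"tz":0,"spin":-11},{"tx":-45,"ty":3,"tz":0,"spin":-14},{"tx":-54,"ty":5,"tz":0,"spin":-17},{"tx":-62,"ty":8,"tz":0,"spin":-20},{"tx":-71,"ty":11,"tz":0,"spin":-23},{"tx":-79,"ty":14,"tz":0,"spin":-26},{"tx":-87,"ty":18,"tz":0,"spin":-29}]'
python3 -m handwheel '[{"tx":-7,"ty":0,"tz":0,"spin":-2},{"tx":-14,"ty":0,"tz":0,"spin":-5},{"tx":-22,"ty":0,"tz":0,"spin":-7},{"tx":-27,"ty":1,"tz":0,"spin":-9},{"tx":-32,"ty":1,"tz":0,"spin":-10},{"tx":-35,"ty":2,"tz":0,"spin":-11},{"tx":-37,"ty":2,"tz":0,"spin":-12},{"tx":-39,"ty":2,"tz":0,"spin":-13},{"tx":-41,"ty":3,"tz":0,"spin":-14},{"tx":-41,"ty":3,"tz":0,"spin":-14}]'
```

```text
clock: 12.35
tool_pos: [0.5915, -0.0018, 0.1346]
tcp_rot: [-0.68, -3.066, 0.0]
ft_force: [-1.4, 0.5, 1.1]
gripper_width: 0.005
clock: 13.35
tool_pos: [0.6304, -0.0162, 0.1348]
tcp_rot: [0.301, 3.127, -0.0]
ft_force: [0.3, -0.1, 1.3]
gripper_width: 0.001
```

I'll press on in small steps until the force shows the door is against its stop.

```bash
python3 -m handwheel '[{"tx":-1,"ty":0,"tz":0,"spin":0},{"tx":-1,"ty":0,"tz":0,"spin":0},{"tx":-2,"ty":0,"tz":0,"spin":0},{"tx":-2,"ty":0,"tz":0,"spin":0},{"tx":-3,"ty":0,"tz":0,"spin":0},{"tx":-3,"ty":0,"tz":0,"spin":0},{"tx":-4,"ty":0,"tz":0,"spin":0},{"tx":-4,"ty":0,"tz":0,"spin":0},{"tx":-4,"ty":0,"tz":0,"spin":0},{"tx":-4,"ty":0,"tz":0,"spin":0}]'
```

```text
clock: 14.35
tool_pos: [0.6313, -0.0163, 0.1347]
tcp_rot: [-0.302, -3.12, -0.0]
ft_force: [-15.4, 1.0, 9.3]
gripper_width: 0.01
```

A 15 N reaction for 1 mm of travel means the door is hard against its stop. I'll back off, raise the tool and check.

```bash
python3 -m handwheel '[{"tx":4,"ty":0,"tz":0,"spin":0},{"tx":10,"ty":0,"tz":0,"spin":0},{"tx":20,"ty":0,"tz":0,"spin":0},{"tx":35,"ty":0,"tz":0,"spin":0},{"tx":50,"ty":0,"tz":-10,"spin":0},{"tx":65,"ty":0,"tz":-30,"spin":0},{"tx":80,"ty":0,"tz":-55,"spin":0},{"tx":95,"ty":0,"tz":-80,"spin":0},{"tx":110,"ty":0,"tz":-105,"spin":0},{"tx":120,"ty":0,"tz":-125,"spin":0}]'
python3 -m handwheel '[{"tx":10,"ty":25,"tz":0,"spin":0},{"tx":20,"ty":50,"tz":0,"spin":0},{"tx":30,"ty":80,"tz":0,"spin":0},{"tx":40,"ty":110,"tz":0,"spin":0},{"tx":50,"ty":140,"tz":0,"spin":0},{"tx":50,"ty":170,"tz":0,"spin":0},{"tx":50,"ty":200,"tz":0,"spin":0},{"tx":50,"ty":220,"tz":0,"spin":0},{"tx":50,"ty":230,"tz":0,"spin":0},{"tx":50,"ty":230,"tz":0,"spin":0}]'
python3 - <<'E'
from h import *
from cell import viewer
t=viewer.capture("top")["pixels"]
cv2.imwrite("pics/t5.png",cv2.resize(t[70:340,190:540],None,fx=2.2,fy=2.2,interpolation=3))
print(p([.4,.1,0]))
E
```

```text
clock: 15.35
tool_pos: [0.5152, 0.0064, 0.2611]
tcp_rot: [0.302, 3.126, -0.0]
ft_force: [-0.6, -0.4, 0.7]
gripper_width: 0.005
clock: 16.35
tool_pos: [0.5109, 0.2421, 0.2595]
tcp_rot: [-0.3, -3.127, 0.0]
ft_force: [0.9, 0.0, -0.2]
gripper_width: 0.006
[279.72487932 291.02750561]
```

View pics/t5.png

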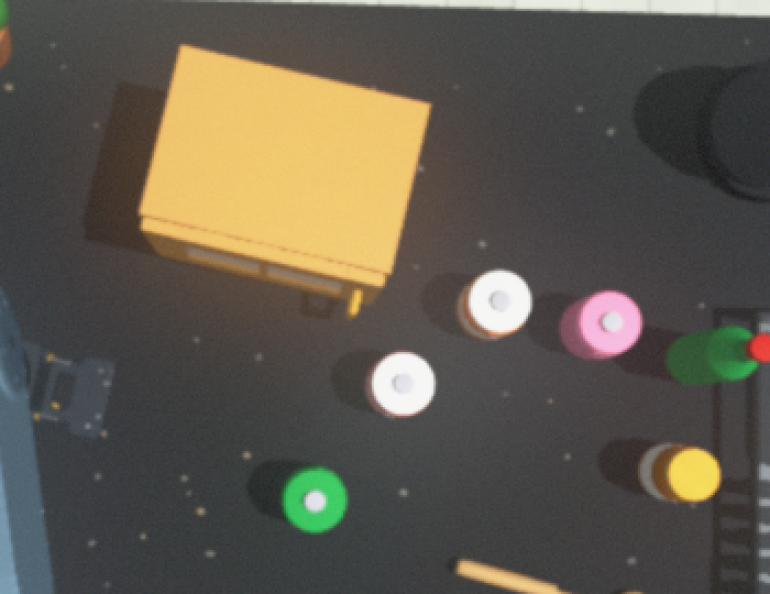

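The door lies flush along the cupboard front, with an even seam from (145,215) to (388,275). The red knob at (402,383) in the crop is (372.7,244.1) in full-image pixels, unchanged since the push. Orange and the other things are in place.

```bash
python3 -c "
from cell import job
print(job.sign_off())"
```

```text
the job is handed in; nothing more can be done
None
```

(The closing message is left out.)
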